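# Unstack spare machine parts into their stock bins

### The job

The spare parts left over from a gearbox job are stacked on the storage post. Take them off one at a time from the top and put each back in the blue stock bin that already holds parts of its kind, lying flat on the bin's floor in front of the ones there, set down and not dropped. When you finish, the post is empty and every part lies at rest in its own bin.

Things in the scene. Friction and masses are not known exactly. Their poses are not given: they have to be found in the camera images.
- stand: Storage post, fixed: round grey base 90 mm wide, 10 mm high, with an upright pin 10 mm thick, tip 68 mm above the work surface. Origin under the base's centre. At the start four parts are threaded loosely on the pin, from the bottom gear, bearing, collar, nut, each lying flat on the one below. Lift each straight up until its underside clears the tip.
- nut: Hexagon nut, pale metal, 24 mm across the flats, 14 mm high, hole 14 mm. Top of the stack at the start. Origin at the centre of its underside, z up; flats face its own x axis and every 60 degrees from it. 35 g or so.
- collar: Split shaft collar, dark steel ring with a radial slot, round, 36 mm outside diameter, 14 mm high, bore 18 mm. Second from the top at the start. Origin at the centre of its underside, z up. About 85 g.
- bearing: Sealed ball bearing, round: bright outer and inner rings with a black seal between, 47 mm outside diameter, 14 mm high, bore 20 mm. Third from the top at the start. Origin at the centre of its underside, z up. About 105 g.
- gear: Steel gear wheel with 30 teeth, round, 64 mm over the teeth, 20 mm high, bore 20 mm; it may be gripped over the teeth at any angle. Bottom of the stack, on the base, at the start. Origin at the centre of its underside, z up. About 380 g.
- bin_nut: Blue stock bin with seven hexagon nuts fixed at the back: the nut's place. Fixed, 170 (x) by 140 mm (y), origin under its centre, x towards the back wall; front faces the robot, turned at most 0.18 rad. 3 mm floor and walls; back 55 mm high, sides 55 sloping to 28 at the front, front lip 28. Free floor: x -80 to 15 mm, y -65 to 65; lay the part near x = -35, y = 0.
- bin_collar: Blue stock bin with four dark shaft collars fixed at the back: the collar's place. Fixed, 170 (x) by 140 mm (y), origin under its centre, x towards the back wall; front faces the robot, turned at most 0.18 rad. 3 mm floor and walls; back 55 mm high, sides 55 sloping to 28 at the front, front lip 28. Free floor: x -80 to 5 mm, y -65 to 65; lay the part near x = -35, y = 0.
- bin_bearing: Blue stock bin with three ball bearings fixed at the back: the bearing's place. Fixed, 170 (x) by 140 mm (y), origin under its centre, x towards the back wall; front faces the robot, turned at most 0.18 rad. 3 mm floor and walls; back 55 mm high, sides 55 sloping to 28 at the front, front lip 28. Free floor: x -80 to 30 mm, y -65 to 65; lay the part near x = -35, y = 0.
- bin_gear: Blue stock bin with two gear wheels side by side fixed at the back: the gear's place. Fixed, 170 (x) by 140 mm (y), origin under its centre, x towards the back wall; front faces the robot, turned at most 0.18 rad. 3 mm floor and walls; back 55 mm high, sides 55 sloping to 28 at the front, front lip 28. Free floor: x -80 to 14 mm, y -65 to 65; lay the part near x = -35, y = 0.
Mind the look-alikes: they are no part of the job. What is shaped like the bearing but orange or pink is not meant.

How it is judged:
By the outcome, as a careful person would: the job done as asked, in the order asked, and still so for the second after the job is handed in, with the robot touching nothing.
It also fails if it takes over 120 s, if anything falls off the work surface, if the arm or the gripper's body presses on something with over 40 N, if the wrist force passes 120 N, or if a joint passes its speed limit or range.

### The arm

A 6-joint arm with a two-finger parallel gripper is mounted at the origin on the work surface. World frame = base frame: x ahead of the robot, y to its left, z up, the work surface at z = 0. Lengths are in m, angles in degrees, forces in N, time in s.
With the tool pointing down it reaches from about 0.375 to 0.975 m from the base axis. Payload 3.8 kg.
Tool frame: the origin (TCP) lies at the very end of the fingers, on their centre line; the grasp point (between the pads) lies 19 mm behind it; z points along the fingers, y is the line along which they close (so a half turn about z gives the same grasp; the last joint's range is limited). The gripper opens to 88 mm and grips with 3 to 60 N. Pads are 18 mm wide; open, the fingers measure 123 mm over their backs; the gripper's body (75 mm by 187 mm) begins 45 mm behind the grasp point.
Start: joints at [-78.088, 15.12, 91.902, -0, 72.978, -2.114], TCP at [0.164, -0.655, 0.239] pointing down, gripper open.
Joint ranges: [-150.88, 150.88], [-54.13, 125.18], [17.81, 147.31], [-75.09, 255.09], [0, 152.58], [-146.25, 146.25]. Speed limits (degrees/s): [147.25, 147.25, 180, 180, 180, 180].

### API

Orientations are given as a 3x3 rotation matrix whose columns are the frame's x, y, z axes.
In Python, from workcell import get_state, vision, finish_job, boxes_of, place_of gives the robot as it stands.
- The arm moves only by the tool move_arm, never from a script. Its argument "moves" is a list of rows, each a list of 3 entries, a list of its own where there are three numbers: the shift along the tool's x, y, z scaled (see below), then the turn, a rotation vector about the tool's x, y, z scaled (see below), then the opening, from 0 (shut) to 1 (fully open). In form: [[[tx, ty, tz], [rx, ry, rz], hand], ...]. A call has 1 to 10 rows; each row shifts and turns the commanded pose from where the row before left it, along the tool's axes as they then stand; what a row does not reach is not made up. The controller multiplies each number of a shift by 0.25 m and each number of a turn by 180 degrees. A row lasts 1/12 s, in which the tool goes at most 41.7 mm and 7.16 degrees, less where a joint would pass 70% of its speed; a pose out of reach is approached as far as the arm can. A call with a number of a shift or a turn outside -1 to 1 is refused whole. A call with a gripper value outside its range is refused whole. The fingers move at their own pace and stop on an object; the grip force is fixed at half the most. Time passes only in rows, so rows that do not move let the fingers close. It gives the time, the measured TCP pose, the force, the opening and the grip force at its end, in the units of the state.
- get_state(): the state, without advancing time (a new reading comes with each control period).
- vision.grab_frame(name): name is "side" or "top" or "wrist"; returns a dict with "image" (400x640x3 uint8, blue, green, red), "mtx" (3x3 intrinsics, pixels), "R" (3x3) and "t" (3): a world point X has camera coordinates R X + t. Camera axes: x right, y down, z forward; pixel columns grow to the right and rows downward; lengths in m; the calibration is good to about 2 mm. The wrist camera is an equidistant fisheye: a pixel r from the principal point sees the ray r / f radians off the axis. A picture is of the moment at which its call begins. There is no depth.
- finish_job(): hands the job in; it is judged then, once.
Trained networks look in a picture, given as the dict that the camera call returned (one of the last four; its "shot" number tells which), for a name from the list of things; names that differ only in an ending like _2 or _b are one class to them, and where a whole thing is asked for, a point or a joint stands for the part that bears it (a point fixed in the world has none). Each returns a list of dicts, best first, with "conf" (0 to 1); they miss things now and then, are a little off and sometimes report something else, mostly with a low value. They report only what shows in the picture. A call takes as long as a camera call. They do not tell look-alikes from the thing itself.
- boxes_of(picture, name): "position" ([column, row] in pixels, amid what is visible of it).
- place_of(picture, name): "position" ([column, row] in pixels: a listed point, or the origin of a listed thing).
The state is a dict: "time_s": time; "q": joint angles; "qd": joint speeds; "tau": joint torques, N m; "tcp_pos": TCP position; "tool_rot": TCP orientation; "ft_force": force on the tool from outside, world axes, zero at the start; "wrist_torque": the same for the moment, N m; "grip_width": finger opening in m; "finger_force": force on a finger pad.
Only numpy, scipy, OpenCV 4.12 (cv2) and the standard library are available. Lean on these libraries where they do the work, as an engineer would, in place of code of your own. Each camera call takes 0.05 s, during which the arm holds its last target. There are 200 camera calls.

## Working session

There is one attempt and no reset: what is moved stays moved. The work goes in short steps, Python scripts to look and compute and a tool call to move; the robot and the scene stay as the last step left them, time stands still between calls to the robot, and variables do not carry over. Pictures are saved under pics/ and viewed, at most 14 in all, crops included, and the job is handed in when it is done.

Besides the shell and the picture viewer there is one more tool, called after ">>>" by a JSON object that holds its "api" and its "payload", one argument or row to a line. move_arm: Moves the arm, as the interface text tells. Its arguments: {"type":"object","properties":{"moves":{"type":"array"}},"required":["moves"]}

```bash
mkdir -p pics; cat > h.py <<'E'
import numpy as np, cv2
from workcell import get_state, vision, finish_job, boxes_of, place_of
def ray(f,px):
    K=np.array(f["mtx"]);R=np.array(f["R"]);t=np.array(f["t"])
    d=np.linalg.inv(K)@[px[0],px[1],1]
    return -R.T@t, R.T@d
def at_z(f,px,z):
    c,d=ray(f,px); return c+d*(z-c[2])/d[2]
def proj(f,X):
    p=np.array(f["mtx"])@(np.array(f["R"])@np.array(X)+np.array(f["t"])); return p[:2]/p[2]
E
python3 - <<'E'
from h import *
np.set_printoptions(precision=4,suppress=True)
for n in ["top","side"]:
    f=vision.grab_frame(n); cv2.imwrite(f"pics/{n}0.png",f["image"])
    print(n,"cam",ray(f,(320,200)))
    for k in ["stand","nut","collar","bearing","gear","bin_nut","bin_collar","bin_bearing","bin_gear"]:
        print(k,[(np.round(d["position"],1),round(d["conf"],2),at_z(f,d["position"],0)[:2]) for d in place_of(f,k)[:3]])
s=get_state();print(s["time_s"],s["tcp_pos"],s["tool_rot"],s["ft_force"],s["grip_width"])
E
```

```text
top cam (array([0.4447, 0.0172, 1.1436]), array([ 0.0822, -0.03  , -0.9962]))
stand [(array([245.4, 202.7]), 0.77, array([0.5254, 0.2143]))]
nut [(array([244.9, 195.5]), 0.4, array([0.5478, 0.2167]))]
collar [(array([244.2, 198.5]), 0.49, array([0.5384, 0.2185])), (array([245.9, 201.4]), 0.41, array([0.5294, 0.2129]))]
bearing [(array([237.8, 163.7]), 0.62, array([0.6472, 0.2425])), (array([232.2, 234.2]), 0.61, array([0.4273, 0.251 ])), (array([275.2, 165.8]), 0.56, array([0.6436, 0.1257]))]
gear [(array([243.2, 198.7]), 0.61, array([0.5377, 0.2215]))]
bin_nut [(array([446.8, 209.9]), 0.76, array([ 0.5171, -0.4177]))]
bin_collar [(array([311.7, 189.1]), 0.58, array([0.5728, 0.0095]))]
bin_bearing []
bin_gear [(array([185.8, 207.1]), 0.67, array([0.5076, 0.3965]))]
side cam (array([0.0259, 0.7884, 0.6458]), array([ 0.449 , -0.7182, -0.5317]))
stand [(array([257.4, 267.2]), 0.65, array([0.5432, 0.2114]))]
nut [(array([258.3, 249.5]), 0.71, array([0.579 , 0.1628]))]
collar [(array([254.8, 251.6]), 0.52, array([0.581 , 0.1728]))]
bearing [(array([298.4, 296.9]), 0.97, array([0.4199, 0.2394])), (array([241. , 234.7]), 0.83, array([0.6477, 0.1402])), (array([207.5, 258.2]), 0.81, array([0.6541, 0.2446]))]
gear [(array([261.5, 267. ]), 0.9, array([0.5362, 0.2063]))]
bin_nut [(array([391.2, 154.8]), 0.77, array([ 0.5228, -0.4169]))]
bin_collar [(array([295.9, 217. ]), 0.83, array([0.5803, 0.0133]))]
bin_bearing [(array([355.7, 181.2]), 0.58, array([ 0.5386, -0.2181]))]
bin_gear [(array([203.4, 336.2]), 0.95, array([0.508 , 0.4098]))]
1.0 [ 0.1636 -0.6549  0.2387] [[ 0.9702  0.2423 -0.    ]
 [ 0.2423 -0.9702  0.    ]
 [-0.     -0.     -1.    ]] [-0.3475 -0.5663 -0.1532] 0.08788305935290777
```

View pics/top0.png

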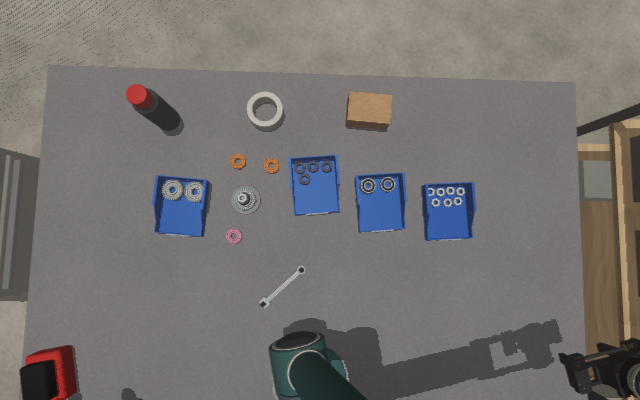

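View pics/side0.png

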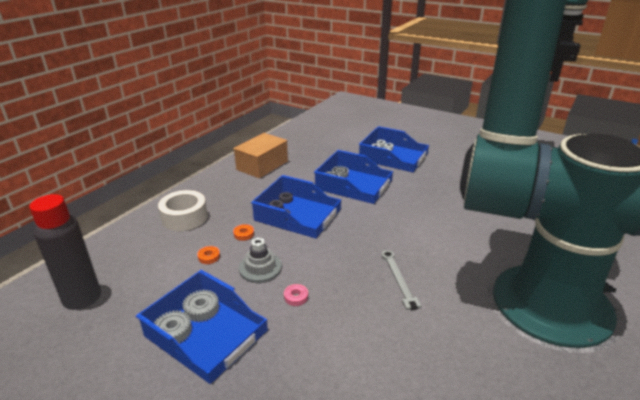

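The top view shows the stack near (245,200), and the bins gear (182,206), collar (315,185), bearing (380,203) and nut (448,211). The orange and pink rings are the look-alikes. Next I'll fit the bin outlines and zoom in on the stack.

```bash
cat > bins.py <<'E'
from h import *
from scipy.optimize import minimize
np.set_printoptions(precision=4,suppress=True)
F={n:vision.grab_frame(n) for n in ["top","side"]}
G={"nut":(.517,-.418),"collar":(.573,.010),"bearing":(.5386,-.218),"gear":(.508,.403)}
P=np.array([[x,y,z] for x,h in((-.085,.028),(.085,.055)) for y in(-.07,.07) for z in(0,h)])
def hull(f,p):
    c,s=np.cos(p[2]),np.sin(p[2]);Q=P@np.array([[c,-s,0],[s,c,0],[0,0,1]]).T+[p[0],p[1],0]
    return cv2.convexHull(np.array([proj(f,q) for q in Q],np.float32)*8)
for k,g in G.items():
  for cams in (["top"],["side"],["top","side"]):
    M={}
    for n in cams:
        f=F[n];hsv=cv2.cvtColor(f["image"],cv2.COLOR_BGR2HSV)
        m=cv2.inRange(hsv,(105,120,40),(125,255,255))
        nb,l,st,ce=cv2.connectedComponentsWithStats(m)
        c=proj(f,(*g,.01));i=min((i for i in range(1,nb) if st[i,4]>300),key=lambda i:np.hypot(*(ce[i]-c)))
        pts=np.argwhere(l==i)[:,::-1]
        hm=np.zeros((400*4,640*4),np.uint8)
        cv2.fillConvexPoly(hm,np.int32(cv2.convexHull(np.int32(np.vstack([pts*4+[a,b] for a in(0,3) for b in(0,3)])))),1);M[n]=hm
    def cost(p):
        e=0
        for n,hm in M.items():
            z=np.zeros_like(hm);cv2.fillConvexPoly(z,np.int32(np.round((hull(F[n],p)/8+.5)*4*16)),1,shift=4);e+=(z^hm).sum()/hm.sum()
        return e
    r=minimize(cost,[*g,0],method="Nelder-Mead",options=dict(initial_simplex=np.array([[*g,0],[g[0]+.015,g[1],.0],[g[0],g[1]+.015,0],[*g,.12]])))
    p=r.x;print(k,cams,p,round(r.fun,3),"target",p[0]-.035*np.cos(p[2]),p[1]-.035*np.sin(p[2]))
ims=[]
for n,c in(("top",(245,200)),("side",(260,258))):
    x,y=c;ims.append(cv2.resize(F[n]["image"][y-25:y+25,x-25:x+25],(400,400),interpolation=cv2.INTER_CUBIC))
cv2.imwrite("pics/stack.png",np.hstack(ims))
E
python3 bins.py
```

```text
nut ['top'] [ 0.5123 -0.4124  0.054 ] 0.036 target 0.477335220152737 -0.41429250066564727
nut ['side'] [ 0.5573 -0.0263 -1.6874] 0.654 target 0.5613698715815513 0.008465799380604468
nut ['top', 'side'] [ 0.5129 -0.4124  0.0539] 0.841 target 0.4779605616307751 -0.41430698531775206
collar ['top'] [0.5831 0.0028 0.0945] 0.049 target 0.5482379427118157 -0.0005156494488620061
collar ['side'] [ 0.5777 -0.0076 -0.004 ] 0.652 target 0.5427343879944923 -0.007501845902725507
collar ['top', 'side'] [ 0.5836 -0.      0.0876] 0.712 target 0.5487054107710688 -0.0030913204505722707
bearing ['top'] [ 0.5351 -0.2016  0.0858] 0.038 target 0.5002600378448286 -0.20455707366445885
bearing ['side'] [ 0.5703 -0.0154 -0.1238] 0.652 target 0.5355963941792226 -0.011038473991860798
bearing ['top', 'side'] [ 0.5353 -0.2016  0.0841] 0.772 target 0.5003957134802842 -0.20449681099709485
gear ['top'] [ 0.5098  0.4087 -0.0462] 0.04 target 0.4748206119088198 0.4103126216018393
gear ['side'] [ 0.5101  0.4005 -0.0718] 0.038 target 0.4752031495327146 0.4030579736418465
gear ['top', 'side'] [ 0.5103  0.4042 -0.0731] 0.136 target 0.4753462817168574 0.4067315246043902
```

View pics/stack.png

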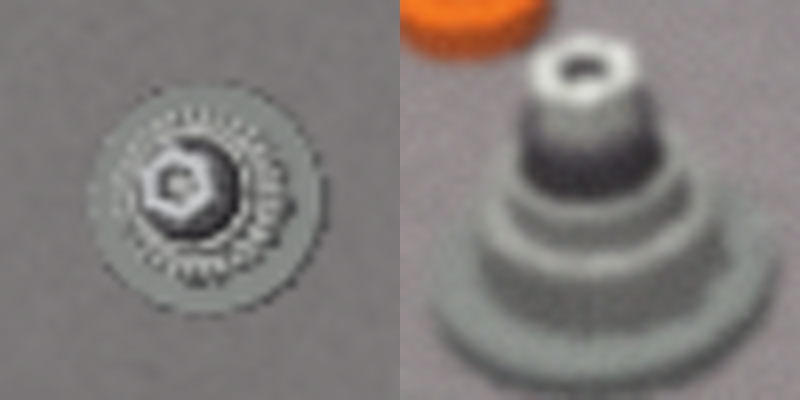

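The stack crop gives the nut top at about (242.1,198.0) in the top view and (257.6,240.8) in the side view. The base rim centre is at about (245.6,199.6) in the top view. I'll compute these positions and start the move.

```bash
python3 - <<'E'
from h import *
f=vision.grab_frame("top");g=vision.grab_frame("side")
print(at_z(f,(245.6,199.6),.01),at_z(f,(242.1,198),.072),at_z(g,(257.6,240.8),.072))
c,d=ray(f,(242.1,198));e,h=ray(g,(257.6,240.8))
k=np.linalg.lstsq(np.c_[d,-h],e-c,rcond=None)[0];print(c+k[0]*d,e+k[1]*h)
E
```

```text
[0.53424083 0.21229334 0.01      ] [0.53378122 0.21192939 0.072     ] [0.53621698 0.21091989 0.072     ]
[0.53367223 0.21169114 0.0733114 ] [0.53483684 0.21248154 0.07355178]
```

>>> {"api": "move_arm", "payload": {
  "moves": [
    [[0.16, 0, 0], [0, 0, 0.039], 0.6],
    [[0.16, 0, 0], [0, 0, 0.039], 0.6],
    [[0.1, -0.1, 0], [0, 0, 0], 0.6],
    [[0.1, -0.12, 0], [0, 0, 0], 0.6],
    [[0.1, -0.12, 0], [0, 0, 0], 0.6],
    [[0.1, -0.12, 0], [0, 0, 0], 0.6],
    [[0.1, -0.12, 0], [0, 0, 0], 0.6],
    [[0.1, -0.12, 0], [0, 0, 0], 0.6],
    [[0, -0.16, 0], [0, 0, 0], 0.6],
    [[0, -0.16, 0], [0, 0, 0], 0.6]
  ]
}}

```text
time_s: 2.03
tcp_pos: [0.3933, -0.3838, 0.2386]
tool_rot: [[1.0, 0.001, 0.0], [0.001, -1.0, 0.0], [0.0, -0.0, -1.0]]
ft_force: [0.8, -0.4, 0.5]
grip_width: 0.0528
finger_force: 0.0
```

>>> {"api": "move_arm", "payload": {
  "moves": [
    [[0.07, -0.14, 0], [0, 0, 0], 0.6],
    [[0.07, -0.15, 0], [0, 0, 0], 0.6],
    [[0.07, -0.15, 0], [0, 0, 0], 0.6],
    [[0.07, -0.15, 0], [0, 0, 0], 0.6],
    [[0.06, -0.15, 0], [0, 0, 0], 0.6],
    [[0.06, -0.15, 0], [0, 0, 0], 0.6],
    [[0.06, -0.15, 0], [0, 0, 0], 0.6],
    [[0.06, -0.15, 0], [0, 0, 0], 0.6],
    [[0.04, -0.15, 0], [0, 0, 0], 0.6],
    [[0, -0.15, 0], [0, 0, 0], 0.6]
  ]
}}

```text
time_s: 2.87
tcp_pos: [0.5338, -0.0108, 0.2391]
tool_rot: [[1.0, 0.0, 0.002], [0.0, -1.0, 0.0], [0.002, -0.0, -1.0]]
ft_force: [1.0, 0.6, -0.4]
grip_width: 0.0529
finger_force: 0.0
```

>>> {"api": "move_arm", "payload": {
  "moves": [
    [[0, -0.15, 0], [0, 0, 0], 0.6],
    [[0, -0.15, 0], [0, 0, 0], 0.6],
    [[0, -0.15, 0], [0, 0, 0], 0.6],
    [[0, -0.15, 0], [0, 0, 0], 0.6],
    [[0, -0.15, 0], [0, 0, 0], 0.6],
    [[0, -0.14, 0], [0, 0, 0], 0.6],
    [[0, 0, 0.15], [0, 0, 0], 0.6],
    [[0, 0, 0.15], [0, 0, 0], 0.6],
    [[0, 0, 0], [0, 0, 0], 0.6]
  ]
}}

```text
time_s: 3.62
tcp_pos: [0.5269, 0.2089, 0.1563]
tool_rot: [[1.0, 0.002, -0.012], [0.002, -1.0, -0.004], [-0.012, 0.004, -1.0]]
ft_force: [-1.4, -0.0, -1.2]
grip_width: 0.0529
finger_force: 0.0
```

```bash
cat > wr.py <<'E'
from h import *
import sys
f=vision.grab_frame("wrist");s=get_state()
print(s["tcp_pos"],s["ft_force"],f["mtx"])
def fish(f,X):
    K=np.array(f["mtx"]);p=np.array(f["R"])@np.array(X)+np.array(f["t"])
    th=np.arctan2(np.hypot(p[0],p[1]),p[2]);u=p[:2]/np.hypot(p[0],p[1])
    return u*th*np.array([K[0,0],K[1,1]])+K[:2,2]
z=float(sys.argv[2]);r=float(sys.argv[3])
im=f["image"].copy();c=np.array([.534,.212,z]);p=fish(f,c);print(p)
if len(sys.argv)>4:
    a0=np.radians(float(sys.argv[4]))
    pts=np.array([fish(f,c+r/np.cos(np.pi/6)*np.array([np.cos(a0+np.pi/6+a),np.sin(a0+np.pi/6+a),0])) for a in np.arange(6)*np.pi/3])
else: pts=np.array([fish(f,c+r*np.array([np.cos(a),np.sin(a),0])) for a in np.linspace(0,2*np.pi,40)])
y,x=int(p[1]),int(p[0]);h=60
y=max(h,min(400-h,y));x=max(h,min(640-h,x))
a=cv2.resize(im[y-h:y+h,x-h:x+h],None,fx=5,fy=5,interpolation=cv2.INTER_CUBIC)[:600,:600]
cv2.polylines(a,[np.int32((pts-[x-h,y-h]+.5)*5)],True,(0,0,255),1)
cv2.imwrite(sys.argv[1],a)
E
python3 wr.py pics/w1.png .072 .012 0
```

```text
[0.52856182 0.20882284 0.15940556] [-0.187003   -0.86965911 -0.6091037 ] [[309.70691629   0.         319.54808252]
 [  0.         309.70691629 200.1159363 ]
 [  0.           0.           1.        ]]
[314.48214027 197.60435407]
```

View pics/w1.png

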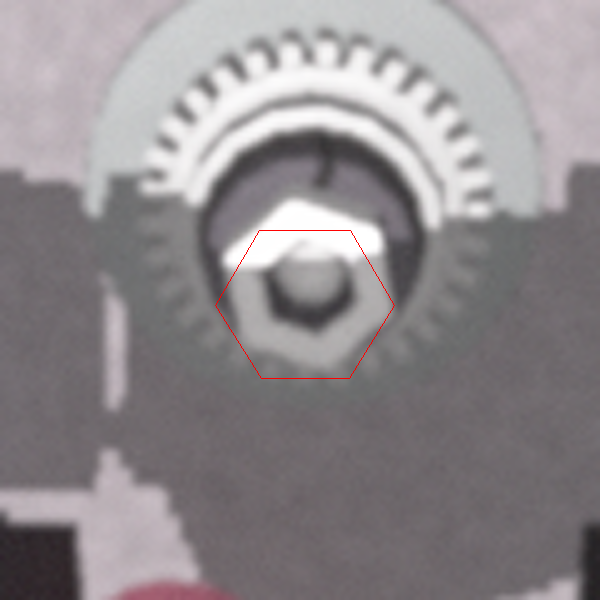

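The wrist crop shows the nut centre at (305,283), with vertices nearly up and down in the image, so its flats face the fingers' y axis to within about 5°. The arm was still settling at that moment, so I'll settle above it and look again.

>>> {"api": "move_arm", "payload": {
  "moves": [
    [[0, 0, 0], [0, 0, 0], 0.6],
    [[0, 0, 0], [0, 0, 0], 0.6],
    [[0, 0, 0], [0, 0, 0], 0.6]
  ]
}}

```text
time_s: 3.92
tcp_pos: [0.5343, 0.2097, 0.1667]
tool_rot: [[1.0, -0.001, 0.005], [-0.001, -1.0, 0.002], [0.005, -0.002, -1.0]]
ft_force: [1.3, 0.9, 0.7]
grip_width: 0.053
finger_force: 0.0
```

```bash
python3 wr.py pics/w2.png .072 .012 4
```

```text
[0.534145   0.20970956 0.1664972 ] [-0.22169018 -1.19271445 -0.22090672] [[309.70691629   0.         319.54808252]
 [  0.         309.70691629 200.1159363 ]
 [  0.           0.           1.        ]]
[316.4321869  204.15896667]
```

View pics/w2.png

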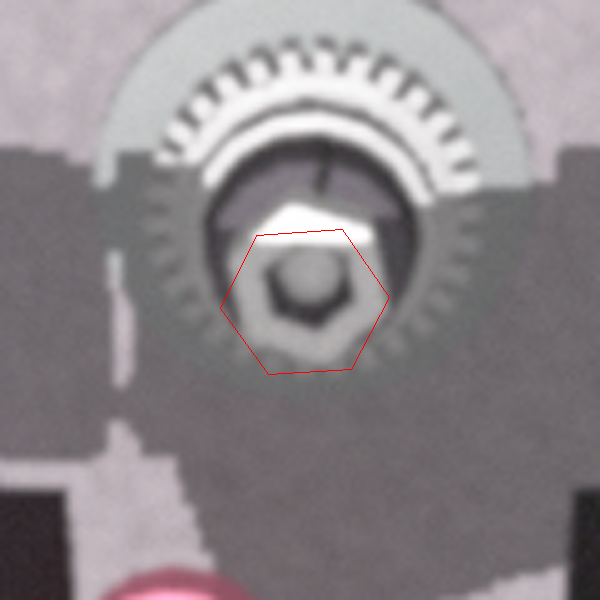

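The nut is centred about 3 mm further in +x than the overlay, with flats about 7° counter-clockwise. I'll turn the tool to match and descend.

>>> {"api": "move_arm", "payload": {
  "moves": [
    [[0.006, -0.007, 0], [0, 0, -0.035], 0.6],
    [[0, 0, 0.1], [0, 0, 0], 0.6],
    [[0, 0, 0.1], [0, 0, 0], 0.6],
    [[0, 0, 0.09], [0, 0, 0], 0.6],
    [[0, 0, 0.06], [0, 0, 0], 0.6],
    [[0, 0, 0.03], [0, 0, 0], 0.6],
    [[0, 0, 0], [0, 0, 0], 0.6],
    [[0, 0, 0], [0, 0, 0], 0.6],
    [[0, 0, 0], [0, 0, 0], 0.6]
  ]
}}

```text
time_s: 4.72
tcp_pos: [0.5353, 0.2118, 0.0706]
tool_rot: [[0.994, 0.109, 0.003], [0.109, -0.994, 0.001], [0.003, -0.001, -1.0]]
ft_force: [0.4, 0.3, 0.2]
grip_width: 0.0529
finger_force: 0.0
```

>>> {"api": "move_arm", "payload": {
  "moves": [
    [[0, 0, 0.02], [0, 0, 0], 0.6],
    [[0, 0, 0.022], [0, 0, 0], 0.6],
    [[0, 0, 0], [0, 0, 0], 0.6],
    [[0, 0, 0], [0, 0, 0], 0.2],
    [[0, 0, 0], [0, 0, 0], 0.2],
    [[0, 0, 0], [0, 0, 0], 0.2],
    [[0, 0, 0], [0, 0, 0], 0.1],
    [[0, 0, 0], [0, 0, 0], 0.1],
    [[0, 0, 0], [0, 0, 0], 0.1]
  ]
}}

```text
time_s: 5.47
tcp_pos: [0.534, 0.2114, 0.0584]
tool_rot: [[0.994, 0.11, 0.0], [0.11, -0.994, 0.0], [0.0, -0.0, -1.0]]
ft_force: [-0.4, -0.4, 0.6]
grip_width: 0.0239
finger_force: 30.2
```

>>> {"api": "move_arm", "payload": {
  "moves": [
    [[0, 0, -0.04], [0, 0, 0], 0.1],
    [[0, 0, -0.06], [0, 0, 0], 0.1],
    [[0, 0, -0.08], [0, 0, 0], 0.1],
    [[0, 0, -0.1], [0, 0, 0], 0.1],
    [[0, 0, 0], [0, 0, 0.035], 0.1],
    [[0, 0.08, 0], [0, 0, 0], 0.1],
    [[-0.01, 0.15, 0], [0, 0, 0], 0.1],
    [[-0.01, 0.15, 0], [0, 0, 0], 0.1],
    [[-0.01, 0.15, 0], [0, 0, 0], 0.1],
    [[-0.01, 0.15, 0], [0, 0, 0], 0.1]
  ]
}}

```text
time_s: 6.3
tcp_pos: [0.5235, 0.0401, 0.129]
tool_rot: [[1.0, 0.001, 0.001], [0.001, -1.0, -0.0], [0.001, 0.0, -1.0]]
ft_force: [-0.7, -0.2, -0.6]
grip_width: 0.0237
finger_force: 30.0
```

>>> {"api": "move_arm", "payload": {
  "moves": [
    [[-0.02, 0.15, 0], [0, 0, 0], 0.1],
    [[-0.02, 0.15, 0], [0, 0, 0], 0.1],
    [[-0.02, 0.15, 0], [0, 0, 0], 0.1],
    [[-0.02, 0.15, 0], [0, 0, 0], 0.1],
    [[-0.02, 0.15, 0], [0, 0, 0], 0.1],
    [[-0.02, 0.15, 0], [0, 0, 0], 0.1],
    [[-0.02, 0.15, 0], [0, 0, 0], 0.1],
    [[-0.02, 0.15, 0], [0, 0, 0], 0.1],
    [[-0.02, 0.15, 0], [0, 0, 0], 0.1],
    [[-0.01, 0.15, 0], [0, 0, 0], 0.1]
  ]
}}

```text
time_s: 7.13
tcp_pos: [0.4753, -0.3354, 0.129]
tool_rot: [[1.0, -0.001, 0.0], [-0.001, -1.0, -0.0], [0.0, 0.0, -1.0]]
ft_force: [0.1, -0.2, -0.5]
grip_width: 0.0239
finger_force: 30.0
```

>>> {"api": "move_arm", "payload": {
  "moves": [
    [[0, 0.15, 0], [0, 0, 0], 0.1],
    [[0, 0.13, 0], [0, 0, 0], 0.1],
    [[0, 0.06, 0], [0, 0, 0], 0.1],
    [[0, 0, 0], [0, 0, 0], 0.1],
    [[0, 0, 0], [0, 0, 0], 0.1],
    [[0, 0, 0], [0, 0, 0], 0.1]
  ]
}}

```text
time_s: 7.63
tcp_pos: [0.476, -0.4171, 0.128]
tool_rot: [[1.0, 0.0, -0.001], [0.0, -1.0, 0.002], [-0.001, -0.002, -1.0]]
ft_force: [-1.1, 0.1, -0.1]
grip_width: 0.0239
finger_force: 30.0
```

>>> {"api": "move_arm", "payload": {
  "moves": [
    [[0.004, -0.012, 0.08], [0, 0, 0], 0.1],
    [[0, 0, 0.1], [0, 0, 0], 0.1],
    [[0, 0, 0.1], [0, 0, 0], 0.1],
    [[0, 0, 0.09], [0, 0, 0], 0.1],
    [[0, 0, 0.06], [0, 0, 0], 0.1],
    [[0, 0, 0.03], [0, 0, 0], 0.1],
    [[0, 0, 0], [0, 0, 0], 0.1],
    [[0, 0, 0], [0, 0, 0], 0.1],
    [[0, 0, 0], [0, 0, 0], 0.1]
  ]
}}

```text
time_s: 8.38
tcp_pos: [0.4782, -0.4158, 0.0147]
tool_rot: [[1.0, 0.001, 0.002], [0.001, -1.0, -0.001], [0.002, 0.001, -1.0]]
ft_force: [-0.0, 0.3, 0.2]
grip_width: 0.024
finger_force: 30.0
```

>>> {"api": "move_arm", "payload": {
  "moves": [
    [[0, 0, 0.012], [0, 0, 0], 0.1],
    [[0, 0, 0.012], [0, 0, 0], 0.1],
    [[0, 0, 0.008], [0, 0, 0], 0.1],
    [[0, 0, 0.006], [0, 0, 0], 0.1],
    [[0, 0, 0.004], [0, 0, 0], 0.1],
    [[0, 0, 0], [0, 0, 0], 0.1],
    [[0, 0, 0], [0, 0, 0], 0.1]
  ]
}}

```text
time_s: 8.97
tcp_pos: [0.4772, -0.4158, 0.0034]
tool_rot: [[1.0, -0.0, -0.0], [-0.0, -1.0, 0.0], [-0.0, -0.0, -1.0]]
ft_force: [-1.8, 1.5, 6.0]
grip_width: 0.0237
finger_force: 32.3
```

>>> {"api": "move_arm", "payload": {
  "moves": [
    [[0, 0, 0], [0, 0, 0], 0.3],
    [[0, 0, 0], [0, 0, 0], 0.5],
    [[0, 0, 0], [0, 0, 0], 0.6],
    [[0, 0, -0.03], [0, 0, 0], 0.6],
    [[0, 0, -0.08], [0, 0, 0], 0.6],
    [[0, 0, -0.12], [0, 0, 0], 0.6],
    [[0, 0, -0.14], [0, 0, 0], 0.6],
    [[0, 0, -0.13], [0, 0, 0], 0.6],
    [[0, -0.1, 0], [0, 0, 0], 0.6],
    [[0, -0.15, 0], [0, 0, 0], 0.6]
  ]
}}

```text
time_s: 9.8
tcp_pos: [0.4792, -0.3561, 0.1315]
tool_rot: [[1.0, -0.004, 0.006], [-0.004, -1.0, -0.005], [0.006, 0.005, -1.0]]
ft_force: [-0.5, 0.6, -0.5]
grip_width: 0.0526
finger_force: 0.0
```

>>> {"api": "move_arm", "payload": {
  "moves": [
    [[0.02, -0.15, 0], [0, 0, 0], 0.6],
    [[0.02, -0.15, 0], [0, 0, 0], 0.6],
    [[0.02, -0.15, 0], [0, 0, 0], 0.6],
    [[0.03, -0.15, 0], [0, 0, 0], 0.6],
    [[0.03, -0.15, 0], [0, 0, 0], 0.6],
    [[0.03, -0.15, 0], [0, 0, 0], 0.6],
    [[0.03, -0.15, 0], [0, 0, 0], 0.6],
    [[0.03, -0.15, 0], [0, 0, 0], 0.6],
    [[0.02, -0.15, 0], [0, 0, 0], 0.6],
    [[0, -0.15, 0], [0, 0, 0], 0.6]
  ]
}}

```text
time_s: 10.63
tcp_pos: [0.5348, 0.0241, 0.1277]
tool_rot: [[1.0, -0.0, -0.0], [-0.0, -1.0, 0.001], [-0.0, -0.001, -1.0]]
ft_force: [0.6, -0.3, -0.3]
grip_width: 0.0529
finger_force: 0.0
```

>>> {"api": "move_arm", "payload": {
  "moves": [
    [[0, -0.15, 0], [0, 0, 0], 0.6],
    [[0, -0.15, 0], [0, 0, 0], 0.6],
    [[0, -0.15, 0], [0, 0, 0], 0.6],
    [[0, -0.15, 0], [0, 0, 0], 0.6],
    [[0, -0.1, 0], [0, 0, 0], 0.6],
    [[0, -0.06, 0], [0, 0, 0], 0.6],
    [[0, 0, 0], [0, 0, 0], 0.6],
    [[0, 0, 0], [0, 0, 0], 0.6],
    [[0, 0, 0], [0, 0, 0], 0.6],
    [[0, 0, 0], [0, 0, 0], 0.6]
  ]
}}

```text
time_s: 11.47
tcp_pos: [0.5347, 0.2104, 0.1275]
tool_rot: [[1.0, -0.002, -0.001], [-0.002, -1.0, -0.001], [-0.001, 0.001, -1.0]]
ft_force: [0.3, 0.6, -0.2]
grip_width: 0.053
finger_force: 0.0
```

```bash
python3 wr.py pics/w3.png .058 .018
python3 - <<'E'
from h import *
f=vision.grab_frame("top");cv2.imwrite("pics/nutbin.png",cv2.resize(f["image"][170:250,410:490],None,fx=5,fy=5))
E
```

```text
[0.53479556 0.21040889 0.12758089] [-0.12755193  0.80659672  0.0123773 ] [[309.70691629   0.         319.54808252]
 [  0.         309.70691629 200.1159363 ]
 [  0.           0.           1.        ]]
[316.76447703 214.70504603]
```

View pics/w3.png

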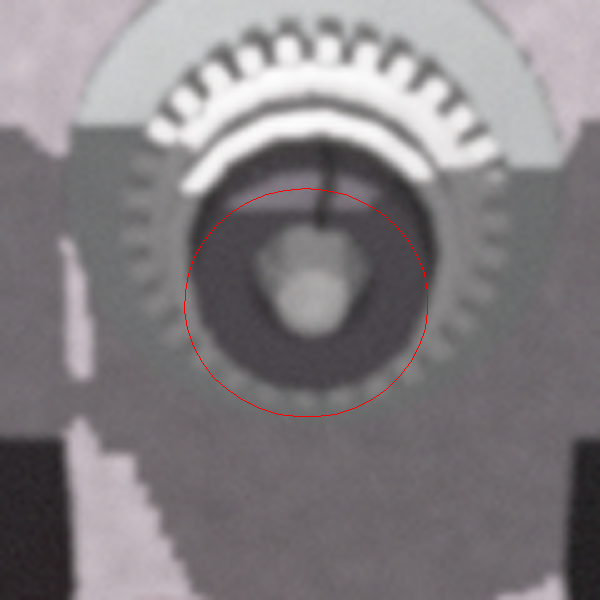

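View pics/nutbin.png

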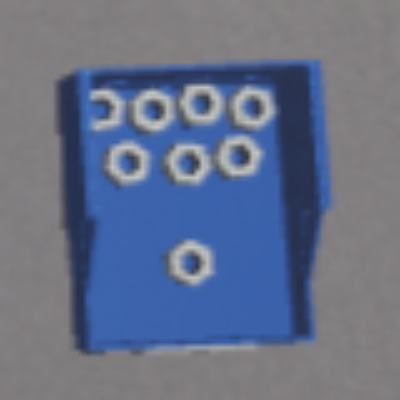

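Nut is flat in its bin at (190,262) in that crop. The collar is 3.5 mm towards +x from the overlay, with its slot along x, so gripping along y is fine.

>>> {"api": "move_arm", "payload": {
  "moves": [
    [[0.006, -0.003, 0.06], [0, 0, 0], 0.6],
    [[0, 0, 0.09], [0, 0, 0], 0.6],
    [[0, 0, 0.08], [0, 0, 0], 0.6],
    [[0, 0, 0.05], [0, 0, 0], 0.6],
    [[0, 0, 0.02], [0, 0, 0], 0.6],
    [[0, 0, 0.01], [0, 0, 0], 0.6],
    [[0, 0, 0], [0, 0, 0], 0.6],
    [[0, 0, 0], [0, 0, 0], 0.6],
    [[0, 0, 0], [0, 0, 0], 0.6]
  ]
}}

```text
time_s: 12.32
tcp_pos: [0.5374, 0.213, 0.0515]
tool_rot: [[1.0, -0.0, 0.002], [-0.0, -1.0, 0.001], [0.002, -0.001, -1.0]]
ft_force: [-0.2, -0.6, -0.1]
grip_width: 0.053
finger_force: 0.0
```

>>> {"api": "move_arm", "payload": {
  "moves": [
    [[0, 0.004, 0.012], [0, 0, 0], 0.6],
    [[0, 0, 0.012], [0, 0, 0], 0.6],
    [[0, 0, 0], [0, 0, 0], 0.6],
    [[0, 0, 0], [0, 0, 0], 0.3],
    [[0, 0, 0], [0, 0, 0], 0.3],
    [[0, 0, 0], [0, 0, 0], 0.3],
    [[0, 0, 0], [0, 0, 0], 0.3],
    [[0, 0, 0], [0, 0, 0], 0.3],
    [[0, 0, 0], [0, 0, 0], 0.3]
  ]
}}

```text
time_s: 13.07
tcp_pos: [0.5365, 0.2117, 0.0445]
tool_rot: [[1.0, -0.0, 0.0], [-0.0, -1.0, 0.0], [0.0, -0.0, -1.0]]
ft_force: [-0.2, -0.7, 2.3]
grip_width: 0.0347
finger_force: 30.0
```

>>> {"api": "move_arm", "payload": {
  "moves": [
    [[0, 0, -0.04], [0, 0, 0], 0.3],
    [[0, 0, -0.06], [0, 0, 0], 0.3],
    [[0, 0, -0.08], [0, 0, 0], 0.3],
    [[0, 0, -0.1], [0, 0, 0], 0.3],
    [[0, 0, -0.06], [0, 0, 0], 0.3],
    [[0, 0, 0], [0, 0, 0], 0.3],
    [[0, 0, 0], [0, 0, 0], 0.3]
  ]
}}

```text
time_s: 13.65
tcp_pos: [0.537, 0.2119, 0.1304]
tool_rot: [[1.0, -0.0, 0.002], [-0.0, -1.0, 0.001], [0.002, -0.001, -1.0]]
ft_force: [-0.5, -0.0, -0.5]
grip_width: 0.0352
finger_force: 30.0
```

>>> {"api": "move_arm", "payload": {
  "moves": [
    [[0, 0.07, 0], [0, 0, 0], 0.3],
    [[0, 0.12, 0], [0, 0, 0], 0.3],
    [[0.02, 0.15, 0], [0, 0, 0], 0.3],
    [[0.02, 0.15, 0], [0, 0, 0], 0.3],
    [[0.006, 0.15, 0], [0, 0, 0], 0.3],
    [[0, 0.12, 0], [0, 0, 0], 0.3],
    [[0, 0.09, 0], [0, 0, 0], 0.3],
    [[0, 0, 0], [0, 0, 0], 0.3],
    [[0, 0, 0], [0, 0, 0], 0.3],
    [[0, 0, 0], [0, 0, 0], 0.3]
  ]
}}

```text
time_s: 14.48
tcp_pos: [0.5467, -0.0004, 0.1278]
tool_rot: [[1.0, -0.001, -0.002], [-0.001, -1.0, 0.001], [-0.002, -0.001, -1.0]]
ft_force: [0.9, 0.8, -2.0]
grip_width: 0.0347
finger_force: 30.0
```

```bash
python3 - <<'E'
from h import *
f=vision.grab_frame("side");x,y=map(int,proj(f,(.548,0,.12)))
cv2.imwrite("pics/held.png",cv2.resize(f["image"][y-60:y+60,x-60:x+60],None,fx=5,fy=5))
E
```

```text
(no output)
```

View pics/held.png

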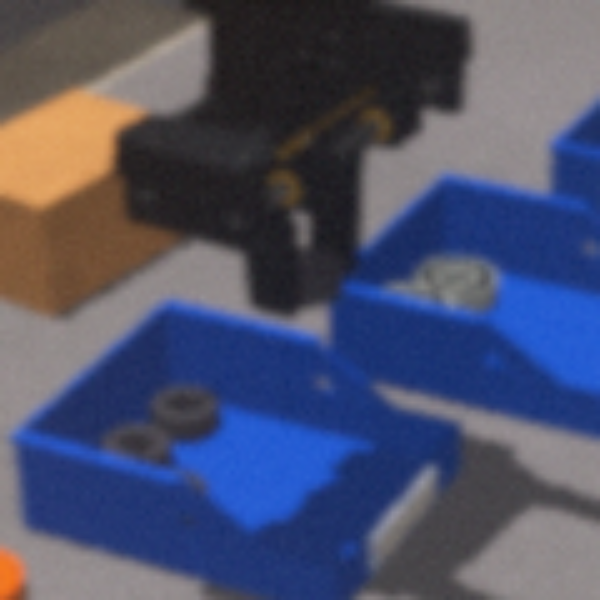

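The collar is held level between the fingertips. Lowering it.

>>> {"api": "move_arm", "payload": {
  "moves": [
    [[0, 0, 0.08], [0, 0, 0], 0.3],
    [[0, 0, 0.1], [0, 0, 0], 0.3],
    [[0, 0, 0.1], [0, 0, 0], 0.3],
    [[0, 0, 0.09], [0, 0, 0], 0.3],
    [[0, 0, 0.06], [0, 0, 0], 0.3],
    [[0, 0, 0.025], [0, 0, 0], 0.3],
    [[0, 0, 0], [0, 0, 0], 0.3],
    [[0, 0, 0], [0, 0, 0], 0.3],
    [[0, 0, 0], [0, 0, 0], 0.3]
  ]
}}

```text
time_s: 15.28
tcp_pos: [0.549, -0.0004, 0.0167]
tool_rot: [[1.0, 0.0, 0.002], [0.0, -1.0, -0.0], [0.002, 0.0, -1.0]]
ft_force: [0.2, 0.0, -0.2]
grip_width: 0.0349
finger_force: 30.0
```

>>> {"api": "move_arm", "payload": {
  "moves": [
    [[0, 0, 0.012], [0, 0, 0], 0.3],
    [[0, 0, 0.01], [0, 0, 0], 0.3],
    [[0, 0, 0.008], [0, 0, 0], 0.3],
    [[0, 0, 0], [0, 0, 0], 0.3],
    [[0, 0, 0], [0, 0, 0], 0.3],
    [[0, 0, 0], [0, 0, 0], 0.3]
  ]
}}

```text
time_s: 15.78
tcp_pos: [0.5478, -0.001, 0.008]
tool_rot: [[1.0, -0.0, 0.0], [-0.0, -1.0, 0.0], [0.0, -0.0, -1.0]]
ft_force: [-0.2, -0.1, -0.8]
grip_width: 0.035
finger_force: 30.0
```

>>> {"api": "move_arm", "payload": {
  "moves": [
    [[0, 0, 0.008], [0, 0, 0], 0.3],
    [[0, 0, 0.006], [0, 0, 0], 0.3],
    [[0, 0, 0.003], [0, 0, 0], 0.3],
    [[0, 0, 0], [0, 0, 0], 0.3],
    [[0, 0, 0], [0, 0, 0], 0.3],
    [[0, 0, 0], [0, 0, 0], 0.3]
  ]
}}

```text
time_s: 16.28
tcp_pos: [0.5477, -0.0009, 0.0037]
tool_rot: [[1.0, -0.0, -0.0], [-0.0, -1.0, 0.0], [-0.0, -0.0, -1.0]]
ft_force: [0.8, -0.5, -0.7]
grip_width: 0.035
finger_force: 30.0
```

>>> {"api": "move_arm", "payload": {
  "moves": [
    [[0, 0, 0.003], [0, 0, 0], 0.3],
    [[0, 0, 0], [0, 0, 0], 0.3],
    [[0, 0, 0], [0, 0, 0], 0.3]
  ]
}}

```text
time_s: 16.53
tcp_pos: [0.5478, -0.0009, 0.0034]
tool_rot: [[1.0, -0.0, 0.0], [-0.0, -1.0, -0.0], [0.0, 0.0, -1.0]]
ft_force: [-2.5, -0.1, 5.0]
grip_width: 0.0349
finger_force: 30.5
```

>>> {"api": "move_arm", "payload": {
  "moves": [
    [[0, 0, 0], [0, 0, 0], 0.4],
    [[0, 0, 0], [0, 0, 0], 0.5],
    [[0, 0, 0], [0, 0, 0], 0.7],
    [[0, 0, -0.03], [0, 0, 0], 0.75],
    [[0, 0, -0.08], [0, 0, 0], 0.75],
    [[0, 0, -0.12], [0, 0, 0], 0.75],
    [[0, 0, -0.14], [0, 0, 0], 0.75],
    [[0, 0, -0.13], [0, 0, 0], 0.75],
    [[0, 0, 0], [0, 0, 0], 0.75],
    [[0, -0.1, 0], [0, 0, 0], 0.75]
  ]
}}

```text
time_s: 17.37
tcp_pos: [0.5505, 0.0218, 0.1314]
tool_rot: [[1.0, -0.003, 0.007], [-0.003, -1.0, -0.002], [0.007, 0.002, -1.0]]
ft_force: [-0.4, 0.1, -0.4]
grip_width: 0.0663
finger_force: 0.0
```

>>> {"api": "move_arm", "payload": {
  "moves": [
    [[-0.02, -0.15, 0], [0, 0, 0], 0.75],
    [[-0.02, -0.15, 0], [0, 0, 0], 0.75],
    [[-0.006, -0.15, 0], [0, 0, 0], 0.75],
    [[0, -0.15, 0], [0, 0, 0], 0.75],
    [[0, -0.15, 0], [0, 0, 0], 0.75],
    [[0, 0, 0], [0, 0, 0], 0.75],
    [[0, 0, 0], [0, 0, 0], 0.75],
    [[0, 0, 0], [0, 0, 0], 0.75],
    [[0, 0, 0], [0, 0, 0], 0.75],
    [[0, 0, 0], [0, 0, 0], 0.75]
  ]
}}

```text
time_s: 18.2
tcp_pos: [0.5362, 0.2102, 0.1277]
tool_rot: [[1.0, -0.002, -0.001], [-0.002, -1.0, -0.0], [-0.001, 0.0, -1.0]]
ft_force: [0.5, -0.1, 0.6]
grip_width: 0.066
finger_force: 0.0
```

```bash
python3 wr.py pics/w4.png .044 .0235
python3 - <<'E'
from h import *
f=vision.grab_frame("top");a=cv2.imread("pics/w4.png");b=cv2.resize(f["image"][145:225,275:355],(200,200))
a[400:,:200]=b;cv2.imwrite("pics/w4b.png",a)
E
```

```text
[0.53633411 0.21019518 0.12779983] [0.34067926 0.09870951 0.65957194] [[309.70691629   0.         319.54808252]
 [  0.         309.70691629 200.1159363 ]
 [  0.           0.           1.        ]]
[316.61491834 210.3614997 ]
```

View pics/w4b.png

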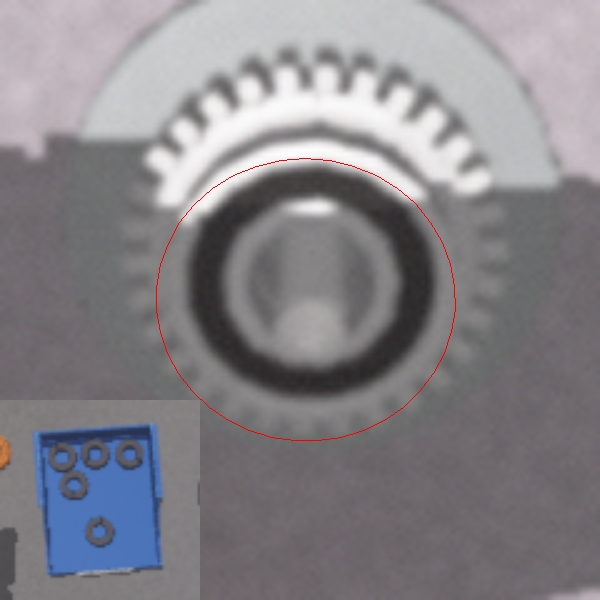

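The collar lies flat in its bin. The bearing is centred at (311,282), roughly (0.537, 0.211).

>>> {"api": "move_arm", "payload": {
  "moves": [
    [[0.002, -0.002, 0.06], [0, 0, 0], 0.75],
    [[0, 0, 0.09], [0, 0, 0], 0.75],
    [[0, 0, 0.09], [0, 0, 0], 0.75],
    [[0, 0, 0.06], [0, 0, 0], 0.75],
    [[0, 0, 0.03], [0, 0, 0], 0.75],
    [[0, 0, 0.02], [0, 0, 0], 0.75],
    [[0, 0, 0], [0, 0, 0], 0.75],
    [[0, 0, 0], [0, 0, 0], 0.75],
    [[0, 0, 0], [0, 0, 0], 0.75]
  ]
}}

```text
time_s: 19.05
tcp_pos: [0.5379, 0.2124, 0.0417]
tool_rot: [[1.0, -0.0, 0.002], [-0.0, -1.0, 0.001], [0.002, -0.001, -1.0]]
ft_force: [0.5, -0.2, -0.0]
grip_width: 0.0661
finger_force: 0.0
```

>>> {"api": "move_arm", "payload": {
  "moves": [
    [[0, 0.004, 0.015], [0, 0, 0], 0.75],
    [[0, 0, 0.014], [0, 0, 0], 0.75],
    [[0, 0, 0.008], [0, 0, 0], 0.75],
    [[0, 0, 0], [0, 0, 0], 0.75],
    [[0, 0, 0], [0, 0, 0], 0.4],
    [[0, 0, 0], [0, 0, 0], 0.4],
    [[0, 0, 0], [0, 0, 0], 0.4],
    [[0, 0, 0], [0, 0, 0], 0.4],
    [[0, 0, 0], [0, 0, 0], 0.4],
    [[0, 0, 0], [0, 0, 0], 0.4]
  ]
}}

```text
time_s: 19.88
tcp_pos: [0.5369, 0.2112, 0.0313]
tool_rot: [[1.0, -0.0, 0.0], [-0.0, -1.0, 0.0], [0.0, -0.0, -1.0]]
ft_force: [-0.2, -0.4, 0.1]
grip_width: 0.0463
finger_force: 30.0
```

>>> {"api": "move_arm", "payload": {
  "moves": [
    [[0, 0, -0.04], [0, 0, 0], 0.4],
    [[0, 0, -0.06], [0, 0, 0], 0.4],
    [[0, 0, -0.08], [0, 0, 0], 0.4],
    [[0, 0, -0.1], [0, 0, 0], 0.4],
    [[0, 0, -0.08], [0, 0, 0], 0.4],
    [[0, 0, -0.035], [0, 0, 0], 0.4],
    [[0, 0, 0], [0, 0, 0], 0.4],
    [[0, 0, 0], [0, 0, 0], 0.4]
  ]
}}

```text
time_s: 20.55
tcp_pos: [0.5369, 0.2111, 0.1302]
tool_rot: [[1.0, -0.0, 0.001], [-0.0, -1.0, 0.0], [0.001, -0.0, -1.0]]
ft_force: [-1.1, 0.1, -2.1]
grip_width: 0.0464
finger_force: 30.0
```

>>> {"api": "move_arm", "payload": {
  "moves": [
    [[0, 0.07, 0], [0, 0, 0], 0.4],
    [[0, 0.12, 0], [0, 0, 0], 0.4],
    [[-0.02, 0.15, 0], [0, 0, 0], 0.4],
    [[-0.02, 0.15, 0], [0, 0, 0], 0.4],
    [[-0.02, 0.15, 0], [0, 0, 0], 0.4],
    [[-0.02, 0.15, 0], [0, 0, 0], 0.4],
    [[-0.02, 0.15, 0], [0, 0, 0], 0.4],
    [[-0.02, 0.15, 0], [0, 0, 0], 0.4],
    [[-0.02, 0.15, 0], [0, 0, 0], 0.4],
    [[-0.008, 0.15, 0], [0, 0, 0], 0.4]
  ]
}}

```text
time_s: 21.38
tcp_pos: [0.4971, -0.1375, 0.1277]
tool_rot: [[1.0, -0.0, -0.004], [-0.0, -1.0, 0.001], [-0.004, -0.001, -1.0]]
ft_force: [0.9, 0.3, -1.2]
grip_width: 0.0464
finger_force: 30.0
```

>>> {"api": "move_arm", "payload": {
  "moves": [
    [[0, 0.13, 0], [0, 0, 0], 0.4],
    [[0, 0.1, 0], [0, 0, 0], 0.4],
    [[0, 0.043, 0], [0, 0, 0], 0.4],
    [[0, 0, 0], [0, 0, 0], 0.4],
    [[0, 0, 0], [0, 0, 0], 0.4],
    [[0, 0, 0], [0, 0, 0], 0.4],
    [[0, 0, 0], [0, 0, 0], 0.4]
  ]
}}

```text
time_s: 21.97
tcp_pos: [0.4994, -0.203, 0.1294]
tool_rot: [[1.0, 0.001, -0.001], [0.001, -1.0, 0.001], [-0.001, -0.001, -1.0]]
ft_force: [-0.2, 0.9, -1.0]
grip_width: 0.0462
finger_force: 30.0
```

>>> {"api": "move_arm", "payload": {
  "moves": [
    [[0, 0.005, 0.08], [0, 0, 0], 0.4],
    [[0, 0, 0.1], [0, 0, 0], 0.4],
    [[0, 0, 0.1], [0, 0, 0], 0.4],
    [[0, 0, 0.09], [0, 0, 0], 0.4],
    [[0, 0, 0.06], [0, 0, 0], 0.4],
    [[0, 0, 0.03], [0, 0, 0], 0.4],
    [[0, 0, 0], [0, 0, 0], 0.4],
    [[0, 0, 0], [0, 0, 0], 0.4],
    [[0, 0, 0], [0, 0, 0], 0.4]
  ]
}}

```text
time_s: 22.72
tcp_pos: [0.5009, -0.2059, 0.0162]
tool_rot: [[1.0, 0.001, 0.002], [0.001, -1.0, -0.001], [0.002, 0.001, -1.0]]
ft_force: [-0.5, 0.1, -1.7]
grip_width: 0.0464
finger_force: 30.0
```

>>> {"api": "move_arm", "payload": {
  "moves": [
    [[0, 0, 0.012], [0, 0, 0], 0.4],
    [[0, 0, 0.01], [0, 0, 0], 0.4],
    [[0, 0, 0.008], [0, 0, 0], 0.4],
    [[0, 0, 0], [0, 0, 0], 0.4],
    [[0, 0, 0], [0, 0, 0], 0.4],
    [[0, 0, 0], [0, 0, 0], 0.4]
  ]
}}

```text
time_s: 23.22
tcp_pos: [0.4997, -0.2059, 0.0075]
tool_rot: [[1.0, -0.0, 0.0], [-0.0, -1.0, 0.0], [0.0, -0.0, -1.0]]
ft_force: [0.9, -0.1, -0.9]
grip_width: 0.0457
finger_force: 30.0
```

>>> {"api": "move_arm", "payload": {
  "moves": [
    [[0, 0, 0.006], [0, 0, 0], 0.4],
    [[0, 0, 0.004], [0, 0, 0], 0.4],
    [[0, 0, 0.003], [0, 0, 0], 0.4],
    [[0, 0, 0], [0, 0, 0], 0.4],
    [[0, 0, 0], [0, 0, 0], 0.4],
    [[0, 0, 0], [0, 0, 0], 0.4]
  ]
}}

```text
time_s: 23.72
tcp_pos: [0.4997, -0.2059, 0.0043]
tool_rot: [[1.0, -0.0, -0.0], [-0.0, -1.0, -0.0], [-0.0, 0.0, -1.0]]
ft_force: [-1.7, 0.5, 1.9]
grip_width: 0.0458
finger_force: 30.0
```

>>> {"api": "move_arm", "payload": {
  "moves": [
    [[0, 0, 0.001], [0, 0, 0], 0.4],
    [[0, 0, 0], [0, 0, 0], 0.6],
    [[0, 0, 0], [0, 0, 0], 0.7],
    [[0, 0, 0], [0, 0, 0], 0.7],
    [[0, 0, -0.03], [0, 0, 0], 0.7],
    [[0, 0, -0.08], [0, 0, 0], 0.7],
    [[0, 0, -0.12], [0, 0, 0], 0.7],
    [[0, 0, -0.14], [0, 0, 0], 0.95],
    [[0, 0, -0.13], [0, 0, 0], 0.95],
    [[0.01, -0.1, 0], [0, 0, 0], 0.95]
  ]
}}

```text
time_s: 24.55
tcp_pos: [0.5075, -0.1854, 0.1375]
tool_rot: [[1.0, -0.003, 0.013], [-0.003, -1.0, -0.007], [0.013, 0.007, -1.0]]
ft_force: [1.7, -0.2, 1.1]
grip_width: 0.0796
finger_force: 0.0
```

>>> {"api": "move_arm", "payload": {
  "moves": [
    [[0.02, -0.15, 0], [0, 0, 0], 0.95],
    [[0.02, -0.15, 0], [0, 0, 0], 0.95],
    [[0.02, -0.15, 0], [0, 0, 0], 0.95],
    [[0.02, -0.15, 0], [0, 0, 0], 0.95],
    [[0.02, -0.15, 0], [0, 0, 0], 0.95],
    [[0.02, -0.15, 0], [0, 0, 0], 0.95],
    [[0.018, -0.15, 0], [0, 0, 0], 0.95],
    [[0, -0.15, 0], [0, 0, 0], 0.95],
    [[0, -0.15, 0], [0, 0, 0], 0.95],
    [[0, -0.15, 0], [0, 0, 0], 0.95]
  ]
}}

```text
time_s: 25.38
tcp_pos: [0.5367, 0.1961, 0.1296]
tool_rot: [[1.0, -0.0, 0.001], [-0.0, -1.0, 0.0], [0.001, -0.0, -1.0]]
ft_force: [0.6, 0.3, -0.4]
grip_width: 0.0839
finger_force: 0.0
```

>>> {"api": "move_arm", "payload": {
  "moves": [
    [[0, -0.068, 0], [0, 0, 0], 0.95],
    [[0, 0, 0], [0, 0, 0], 0.95],
    [[0, 0, 0], [0, 0, 0], 0.95],
    [[0, 0, 0], [0, 0, 0], 0.95],
    [[0, 0, 0], [0, 0, 0], 0.95],
    [[0, 0, 0], [0, 0, 0], 0.95]
  ]
}}

```text
time_s: 25.88
tcp_pos: [0.5369, 0.2097, 0.129]
tool_rot: [[1.0, -0.002, -0.0], [-0.002, -1.0, -0.0], [-0.0, 0.0, -1.0]]
ft_force: [-0.8, 0.1, 0.2]
grip_width: 0.0838
finger_force: 0.0
```

```bash
python3 wr.py pics/w5.png .030 .032
python3 - <<'E'
from h import *
f=vision.grab_frame("top");a=cv2.imread("pics/w5.png");b=cv2.resize(f["image"][163:243,340:420],(200,200))
a[400:,:200]=b;cv2.imwrite("pics/w5b.png",a)
E
```

```text
[0.53690853 0.20979872 0.12900175] [-0.59779288  0.24451209  0.50690021] [[309.70691629   0.         319.54808252]
 [  0.         309.70691629 200.1159363 ]
 [  0.           0.           1.        ]]
[316.26463836 204.99862966]
```

View pics/w5b.png

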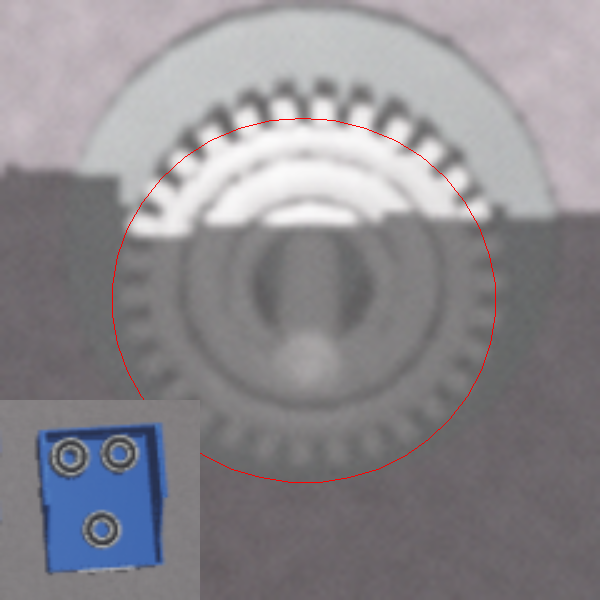

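The bearing lies flat in its bin. The gear is centred at (311,282), roughly (0.537, 0.211). Descending.

>>> {"api": "move_arm", "payload": {
  "moves": [
    [[0, -0.002, 0.08], [0, 0, 0], 0.95],
    [[0, 0, 0.1], [0, 0, 0], 0.95],
    [[0, 0, 0.1], [0, 0, 0], 0.95],
    [[0, 0, 0.07], [0, 0, 0], 0.95],
    [[0, 0, 0.045], [0, 0, 0], 0.95],
    [[0, 0, 0.02], [0, 0, 0], 0.95],
    [[0, 0, 0], [0, 0, 0], 0.95],
    [[0, 0, 0], [0, 0, 0], 0.95],
    [[0, 0, 0], [0, 0, 0], 0.95]
  ]
}}

```text
time_s: 26.73
tcp_pos: [0.5381, 0.2119, 0.0266]
tool_rot: [[1.0, -0.0, 0.002], [-0.0, -1.0, 0.001], [0.002, -0.001, -1.0]]
ft_force: [-0.1, 0.6, -0.5]
grip_width: 0.0835
finger_force: 0.0
```

>>> {"api": "move_arm", "payload": {
  "moves": [
    [[0, 0.003, 0.015], [0, 0, 0], 0.95],
    [[0, 0, 0.015], [0, 0, 0], 0.95],
    [[0, 0, 0.016], [0, 0, 0], 0.95],
    [[0, 0, 0], [0, 0, 0], 0.95],
    [[0, 0, 0], [0, 0, 0], 0.6],
    [[0, 0, 0], [0, 0, 0], 0.6],
    [[0, 0, 0], [0, 0, 0], 0.6],
    [[0, 0, 0], [0, 0, 0], 0.6],
    [[0, 0, 0], [0, 0, 0], 0.6],
    [[0, 0, 0], [0, 0, 0], 0.6]
  ]
}}

```text
time_s: 27.57
tcp_pos: [0.5369, 0.211, 0.0138]
tool_rot: [[1.0, -0.0, 0.0], [-0.0, -1.0, 0.0], [0.0, -0.0, -1.0]]
ft_force: [-0.4, 0.1, -0.9]
grip_width: 0.064
finger_force: 30.0
```

>>> {"api": "move_arm", "payload": {
  "moves": [
    [[0, 0, -0.04], [0, 0, 0], 0.6],
    [[0, 0, -0.06], [0, 0, 0], 0.6],
    [[0, 0, -0.08], [0, 0, 0], 0.6],
    [[0, 0, -0.1], [0, 0, 0], 0.6],
    [[0, 0, -0.1], [0, 0, 0], 0.6],
    [[0, 0, -0.07], [0, 0, 0], 0.6],
    [[0, 0, -0.035], [0, 0, 0], 0.6],
    [[0, 0, 0], [0, 0, 0], 0.6],
    [[0, 0, 0], [0, 0, 0], 0.6]
  ]
}}

```text
time_s: 28.32
tcp_pos: [0.5365, 0.2107, 0.1348]
tool_rot: [[1.0, -0.0, -0.0], [-0.0, -1.0, -0.0], [-0.0, 0.0, -1.0]]
ft_force: [0.3, -0.6, -4.0]
grip_width: 0.064
finger_force: 30.0
```

>>> {"api": "move_arm", "payload": {
  "moves": [
    [[-0.02, -0.06, 0], [0, 0, 0], 0.6],
    [[-0.04, -0.11, 0], [0, 0, 0], 0.6],
    [[-0.04, -0.14, 0], [0, 0, 0], 0.6],
    [[-0.04, -0.14, 0], [0, 0, 0], 0.6],
    [[-0.04, -0.14, 0], [0, 0, 0], 0.6],
    [[-0.04, -0.11, 0], [0, 0, 0], 0.6],
    [[-0.028, -0.09, 0], [0, 0, 0], 0.6],
    [[0, 0, 0], [0, 0, 0], 0.6],
    [[0, 0, 0], [0, 0, 0], 0.6],
    [[0, 0, 0], [0, 0, 0], 0.6]
  ]
}}

```text
time_s: 29.15
tcp_pos: [0.4738, 0.4072, 0.1329]
tool_rot: [[1.0, 0.0, -0.003], [0.0, -1.0, -0.003], [-0.003, 0.003, -1.0]]
ft_force: [0.2, 0.4, -3.1]
grip_width: 0.064
finger_force: 30.0
```

>>> {"api": "move_arm", "payload": {
  "moves": [
    [[0, 0, 0.08], [0, 0, 0], 0.6],
    [[0, 0, 0.1], [0, 0, 0], 0.6],
    [[0, 0, 0.1], [0, 0, 0], 0.6],
    [[0, 0, 0.09], [0, 0, 0], 0.6],
    [[0, 0, 0.06], [0, 0, 0], 0.6],
    [[0, 0, 0.03], [0, 0, 0], 0.6],
    [[0, 0, 0], [0, 0, 0], 0.6],
    [[0, 0, 0], [0, 0, 0], 0.6],
    [[0, 0, 0], [0, 0, 0], 0.6]
  ]
}}

```text
time_s: 29.9
tcp_pos: [0.4761, 0.4086, 0.0213]
tool_rot: [[1.0, -0.001, 0.002], [-0.001, -1.0, 0.001], [0.002, -0.001, -1.0]]
ft_force: [0.4, -0.1, -3.9]
grip_width: 0.0638
finger_force: 30.0
```

>>> {"api": "move_arm", "payload": {
  "moves": [
    [[0, 0, 0.01], [0, 0, 0], 0.6],
    [[0, 0, 0.01], [0, 0, 0], 0.6],
    [[0, 0, 0.005], [0, 0, 0], 0.6],
    [[0, 0, 0], [0, 0, 0], 0.6],
    [[0, 0, 0], [0, 0, 0], 0.6],
    [[0, 0, 0], [0, 0, 0], 0.6]
  ]
}}

```text
time_s: 30.4
tcp_pos: [0.4749, 0.4085, 0.0138]
tool_rot: [[1.0, -0.0, 0.0], [-0.0, -1.0, 0.0], [0.0, -0.0, -1.0]]
ft_force: [-0.3, 0.1, -2.6]
grip_width: 0.064
finger_force: 30.0
```

>>> {"api": "move_arm", "payload": {
  "moves": [
    [[0, 0, 0.01], [0, 0, 0], 0.6],
    [[0, 0, 0.008], [0, 0, 0], 0.6],
    [[0, 0, 0.006], [0, 0, 0], 0.6],
    [[0, 0, 0.004], [0, 0, 0], 0.6],
    [[0, 0, 0], [0, 0, 0], 0.6],
    [[0, 0, 0], [0, 0, 0], 0.6],
    [[0, 0, 0], [0, 0, 0], 0.6]
  ]
}}

```text
time_s: 30.98
tcp_pos: [0.4747, 0.4083, 0.0068]
tool_rot: [[1.0, -0.0, -0.0], [-0.0, -1.0, -0.0], [-0.0, 0.0, -1.0]]
ft_force: [-1.3, -1.7, -0.1]
grip_width: 0.0637
finger_force: 30.0
```

>>> {"api": "move_arm", "payload": {
  "moves": [
    [[0, 0, 0.002], [0, 0, 0], 0.6],
    [[0, 0, 0], [0, 0, 0], 0.6],
    [[0, 0, 0], [0, 0, 0], 0.75],
    [[0, 0, 0], [0, 0, 0], 0.85],
    [[0, 0, 0], [0, 0, 0], 0.88],
    [[0, 0, 0], [0, 0, 0], 0.88],
    [[0, 0, -0.03], [0, 0, 0], 0.88],
    [[0, 0, -0.08], [0, 0, 0], 0.88],
    [[0, 0, -0.12], [0, 0, 0], 0.88],
    [[0, 0, -0.14], [0, 0, 0], 0.88]
  ]
}}

```text
time_s: 31.82
tcp_pos: [0.4735, 0.4073, 0.0979]
tool_rot: [[1.0, -0.0, -0.003], [-0.0, -1.0, -0.003], [-0.003, 0.003, -1.0]]
ft_force: [0.1, 0.3, 0.4]
grip_width: 0.0772
finger_force: 0.0
```

>>> {"api": "move_arm", "payload": {
  "moves": [
    [[0, 0, -0.14], [0, 0, 0], 0.88],
    [[-0.03, 0.12, -0.1], [0, 0, 0], 0.88],
    [[-0.03, 0.15, 0], [0, 0, 0], 0.88],
    [[-0.03, 0.15, 0], [0, 0, 0], 0.88],
    [[-0.03, 0.15, 0], [0, 0, 0], 0.88],
    [[-0.02, 0.15, 0], [0, 0, 0], 0.88],
    [[0, 0.12, 0], [0, 0, 0], 0.88],
    [[0, 0, 0], [0, 0, 0], 0.88],
    [[0, 0, 0], [0, 0, 0], 0.88],
    [[0, 0, 0], [0, 0, 0], 0.88]
  ]
}}

```text
time_s: 32.65
tcp_pos: [0.4404, 0.1989, 0.1594]
tool_rot: [[1.0, -0.001, 0.001], [-0.001, -1.0, 0.001], [0.001, -0.001, -1.0]]
ft_force: [-0.2, 0.5, -0.3]
grip_width: 0.0776
finger_force: 0.0
```

```bash
python3 - <<'E'
from h import *
f=vision.grab_frame("top");g=vision.grab_frame("side")
a=cv2.resize(f["image"][140:250,140:490],(800,251));b=cv2.resize(g["image"][110:390,120:440],(396,346))
o=np.zeros((600,800,3),np.uint8);o[:251]=a;o[251:597,:396]=b;cv2.imwrite("pics/end.png",o)
E
```

```text
(no output)
```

View pics/end.png

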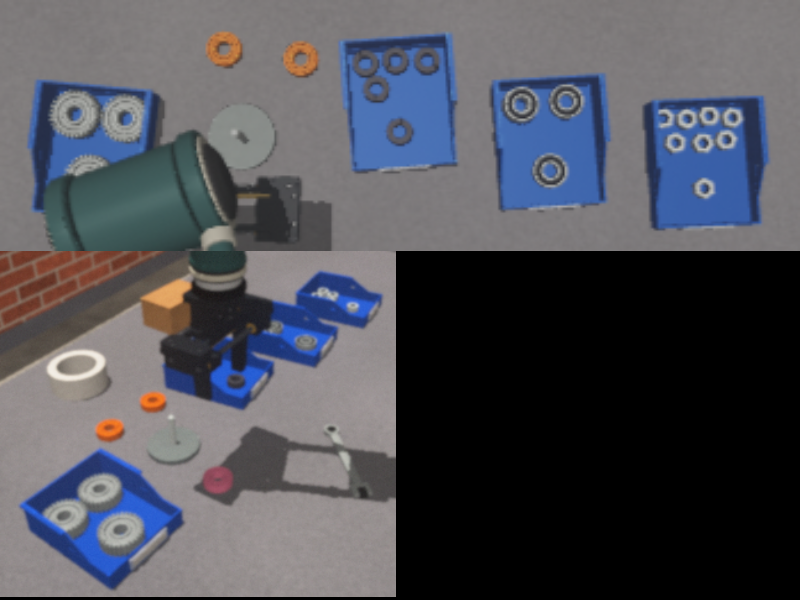

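The post is empty (pin at (235,133) in the top view). The gear is flat in its bin at (120,532) in the side view, and the other three parts lie in theirs. Handing in.

```bash
python3 -c "
from h import *
print(finish_job())"
```

```text
the job is handed in; nothing more can be done
None
```

The job is handed in: the post is empty, and the nut, collar, bearing and gear each lie flat in their own bin in front of the parts there, after about 33 s of robot time; the hand-in returned no verdict.

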